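# Seat the practice-jaw carrier plate on its locating pins

### The arm

A 6-joint arm with a two-finger parallel gripper is mounted at the origin on the work surface. World frame = base frame: x ahead of the robot, y to its left, z up, the work surface at z = 0. Lengths are in m, angles in rad, forces in N, time in s.
With the tool pointing down it reaches from about 0.275 to 0.825 m from the base axis. Payload 5.2 kg.
Tool frame: the origin (TCP) lies on the centre line of the jaws, within the pads' length; the fingertips stand 25 mm ahead of it and the grasp point (between the pads) lies 6 mm ahead of it; y points along the fingers, z is the direction in which the jaws open and shut, and the axes are right-handed (so a half turn about y gives the same grasp; the last joint's range is limited). The gripper opens to 93 mm and grips with 3 to 60 N. Pads are 15 mm wide; open, the fingers measure 128 mm over their backs; the gripper's body (75 mm by 188 mm) begins 65 mm behind the grasp point.
Start: joints at [1.103, 0.259, 1.535, -0, 1.348, -0.203], TCP at [0.144, 0.531, 0.244] pointing down, gripper open.
Joint ranges: [-3.14, 3.14], [-0.91, 2.08], [0.19, 2.58], [-1.22, 4.36], [0.22, 2.71], [-3.12, 3.12]. Speed limits (rad/s): [2.57, 2.57, 3.14, 3.14, 3.14, 3.14].

### API

Orientations are given as a rotation vector (axis times angle).
In Python, from station import arm gives the robot as it stands.
- The arm moves only by the tool drive_tool, never from a script. Its argument "plan" is a list of rows, each an object with "jaw": the finger opening in mm, from 0 to 93; "travel": the shift along the world's x, y, z in units of 25 mm (1.0 is 25 mm), a list of three; "twist": the turn about the world's z in units of 6 degrees (1.0 is 6 degrees). A call has 1 to 5 rows; each row is the pose to reach, as a shift and turn from the pose commanded when the call began; what a row does not reach only later rows make up. A row lasts 1/12 s, in which the tool goes at most 41.7 mm and 7.16 degrees, less where a joint would pass 70% of its speed; a pose out of reach is approached as far as the arm can. A call with a gripper value outside its range is refused whole. The fingers move at their own pace and stop on an object; "force" is the grip in N (left out, the last holds). Time passes only in rows, so rows that repeat a pose let the fingers close. It gives the time, the measured TCP pose, the force and the opening at its end, in the units of the state.
- arm.get_obs(): the state, without advancing time (a new reading comes with each control period).
- arm.snapshot(name): name is "side" or "top" or "wrist"; returns (picture, depth): 384x512x3 uint8, red, green, blue; 384x512 float32, m along the optical axis (not along the pixel's ray), 0 where there is no reading.
- arm.camera_model(name): a dict with "mtx" (3x3 intrinsics, pixels), "position" and "orientation" of the camera in the world. Camera axes: x right, y up, looking along -z (the intrinsics and any distortion apply to the point x, -y, -z); pixel columns grow to the right and rows downward; lengths in m; the calibration is good to about 2 mm. A picture is of the moment at which its call begins: read the wrist's pose just before it. camera_model takes no time and is no camera call; for the wrist camera it gives the pose at the moment of the call.
- arm.finish_job(): hands the job in, once; it reports no verdict.
The state is a dict: "time_s": time; "joint_positions": joint angles; "joint_velocities": joint speeds; "joint_torque": joint torques, N m; "tcp_pos": TCP position; "tool_rot": TCP orientation; "ft_force": force on the tool from outside, world axes, zero at the start; "torque": the same for the moment, N m; "gripper_width": finger opening in m.
Only numpy, scipy, OpenCV 4.12 (cv2) and the standard library are available. Lean on these libraries where they do the work, as an engineer would, in place of code of your own. Each camera call takes 0.05 s, during which the arm holds its last target.

### The job

The white carrier plate with the practice jaw lies crooked on top of the stand's two locating pins. With your fingertips, nudge it across the stand until both of its holes drop over the pins and it sits flat, fully home on the stand, then take your hand clear. Only push it: never lift it off the stand, and leave the cup, carton, jar and driver where they are.

Things in the scene. Friction and masses are not known exactly. Their poses are not given: they have to be found in the camera images.
- stand: Dark grey flat slab 150 mm along its x, 220 mm along its y, on suction feet: it does not move. Origin at the centre of its underside on the desk; flat top face 18 mm above the desk. Its x points roughly away from the robot (yaw within 0.4 rad). Two round steel locating pins on top: 8 mm diameter, 6 mm high, straight for the lowest 2.5 mm, then tapering to a 3.2 mm wide tip.
- pin_left (a point): Foot of the locating pin at the stand's +y side, on its axis at the level of the stand's top face (stand frame: x +20, y +44, z +18 mm).
- pin_right (a point): Foot of the locating pin at the stand's -y side, on its axis at the level of the stand's top face (stand frame: x +20, y -44, z +18 mm).
- seat (a point): Point on the stand's top face (stand frame: x +5, y 0, z +18 mm) where the carrier's origin lies when home, its x and y axes along the stand's. At the start the carrier lies 12 to 20 mm short of it (towards the stand's -x, nearer the robot), up to 16 mm to either side and turned up to 0.12 rad, resting on both pin tips and its -x edge, so tilted 0.08 rad with its +x edge 7 mm up.
- carrier: Loose white plate 90 mm along its x, 140 mm along its y, 8 mm thick, about 0.26 kg, with a round hole and a slot through it. A pink and cream U-shaped practice jaw is fixed on its middle (56 x 65 mm, top 32 mm above the plate's underside, front teeth towards the -x edge). Origin at the centre of the plate's underside, z up. It slides on the pin tips under a few newtons at its edges.
- hole_round (a point): Centre of the round hole, 10.5 mm diameter, at the plate's underside (carrier frame: x +15, y +44 mm). It belongs over the left pin. A hole catches its pin when within about 3 mm of it; once home the plate lies flat and the pin shows through.
- hole_slot (a point): Centre of the slot, 10.5 mm along x by 14 mm along y, at the plate's underside (carrier frame: x +15, y -44 mm). It belongs over the right pin.
- cup: White plastic cup, 70 mm across the rim, 85 mm high, standing about 0.2 m to the stand's +y side. Origin at the centre of its underside. Bystander.
- carton: Open brown box 110 x 75 x 40 mm, about 0.2 m to the stand's -y side. Origin at the centre of its underside. Bystander.
- jar: Small amber jar, 42 mm across, 52 mm high, beyond the stand's far (+x) edge. Origin at the centre of its underside. Bystander.
- driver: Small hand driver with a blue handle, 120 mm long, lying beyond the stand's far (+x) edge roughly along the stand's y. Bystander.
Mind the look-alikes: they are no part of the job. Of the things like the carrier, leave any that is purple; of the rest the larger one is meant.

How it is judged:
At the end, for the whole second after the job is handed in: Both holes lie over their pins (hole centres within 3 mm and slot centre within 3.5 mm of the pin axes), the plate's underside is within 1.5 mm of the stand's top at both holes, it is flat to within 0.02 rad and at rest (horizontal distance between hole_round and pin_left below 0.003 m and horizontal distance between hole_slot and pin_right below 0.0035 m and z of each of hole_round, hole_slot in the frame of stand below 0.0195 m and angle between the z axis of carrier and the z axis of stand, either way round below 0.02 rad and linear speed of carrier below 0.01 m/s and angular speed of carrier below 0.05 rad/s); the robot touches nothing.
It fails at once if the carrier plate is lifted off the stand (its middle more than 12 mm above the stand's top, or more than 7.5 mm with nothing of it touching the stand) (z of carrier in the frame of stand above 0.03 m or (z of carrier in the frame of stand above 0.0255 m and contact force between carrier and stand below 0.05 N)).
It fails at once if the carrier plate is tipped up by more than 0.3 rad (angle between carrier's own z axis and vertical above 0.3 rad).
It fails at once if the arm or the gripper's body, rather than the fingers, presses on the carrier plate (over 2 N) (contact force between the arm and carrier above 2 N).
It fails at once if the cup, the carton, the jar or the driver is moved more than 15 mm (distance of any of cup, carton, jar, driver from where it was at the start of the episode above 0.015 m).
It also fails if it takes over 58 s, if anything falls off the work surface, if the arm or the gripper's body presses on something with over 40 N, if the wrist force passes 120 N, or if a joint passes its speed limit or range.

## Working session

There is one attempt and no reset: what is moved stays moved. The work goes in short steps, Python scripts to look and compute and a tool call to move; the robot and the scene stay as the last step left them, time stands still between calls to the robot, and variables do not carry over. Pictures are saved under pics/ and viewed, and the job is handed in when it is done.

Besides the shell and the picture viewer there is one more tool, called after "Request:" in YAML: its name, and indented under it one key for each argument. drive_tool: Moves the arm, as the interface text tells. Its arguments: {"type":"object","properties":{"plan":{"type":"array","items":{"type":"object","properties":{"jaw":{"type":"number"},"travel":{"type":"array","items":{"type":"number"}},"twist":{"type":"number"}}}},"force":{"type":"number"}},"required":["plan"]}

```bash
ls; mkdir -p pics; cat > h.py <<'E'
import numpy as np,cv2,pickle
from scipy.spatial.transform import Rotation as R
def save(arm,name,tag):
    cm=arm.camera_model(name); p,d=arm.snapshot(name)
    cv2.imwrite(f'pics/{tag}.png',p[:,:,::-1]); pickle.dump((cm,p,d),open(f'{tag}.pkl','wb')); return cm,p,d
def load(tag): return pickle.load(open(f'{tag}.pkl','rb'))
def rot(cm):
    o=np.array(cm['orientation'],float)
    return o if o.shape==(3,3) else R.from_rotvec(o).as_matrix()
def ray(cm,u,v):
    K=np.array(cm['mtx']); dist=np.array(cm.get('dist',cm.get('distortion',np.zeros(5))),float)
    q=cv2.undistortPoints(np.array([[[u,v]]],float),K,dist)[0,0]
    return np.array(cm['position']),rot(cm)@np.array([q[0],-q[1],-1])
def plane(cm,u,v,z):
    o,d=ray(cm,u,v); return o+d*(z-o[2])/d[2]
def pt(cm,u,v,depth):
    o,d=ray(cm,u,v); return o+d*depth
E
python3 - <<'E'
from station import arm
from h import *
for n in ['top','side','wrist']:
    cm,p,d=save(arm,n,n+'0'); print(n,cm)
print(arm.get_obs())
E
```

```text
pics
top {'mtx': array([[371.41126322,   0.        , 254.04673728],
       [  0.        , 371.41126322, 185.65639631],
       [  0.        ,   0.        ,   1.        ]]), 'position': array([0.43220735, 0.04397617, 0.81344147]), 'orientation': array([ 0.12905025, -0.11288415, -1.54201694])}
side {'mtx': array([[392.23403989,   0.        , 256.00973524],
       [  0.        , 392.23403989, 191.28407008],
       [  0.        ,   0.        ,   1.        ]]), 'position': array([0.48680096, 0.74901784, 0.83327536]), 'orientation': array([ 0.06394353, -1.0899256 , -2.86874585])}
wrist {'mtx': array([[299.02605534,   0.        , 250.83280425],
       [  0.        , 299.02605534, 192.13074707],
       [  0.        ,   0.        ,   1.        ]]), 'position': array([0.08062198, 0.54758403, 0.38453289]), 'orientation': array([-0.20654575, -0.15602905,  1.29991867])}
{'time_s': 0.15, 'joint_positions': array([ 1.10319659e+00,  2.59144754e-01,  1.53582294e+00,  1.27227014e-05,
        1.34803457e+00, -2.02795143e-01]), 'joint_velocities': array([-0.00055509, -0.00152419, -0.00340257, -0.00059769, -0.00069748,
        0.00066726]), 'joint_torque': array([ 2.84176640e-03, -4.37645674e+01, -2.84232348e+01,  7.21194176e-02,
        3.79973778e-02, -2.86476779e-05]), 'tcp_pos': array([0.1437359 , 0.53047842, 0.24302879]), 'tool_rot': array([-1.56211105,  0.20828163, -0.20753293]), 'ft_force': array([-0.03099344, -0.09045317, -0.677352  ]), 'torque': array([ 0.02545773,  0.01630363, -0.01869299]), 'gripper_width': 0.09313586892904467}
```

View pics/top0.png

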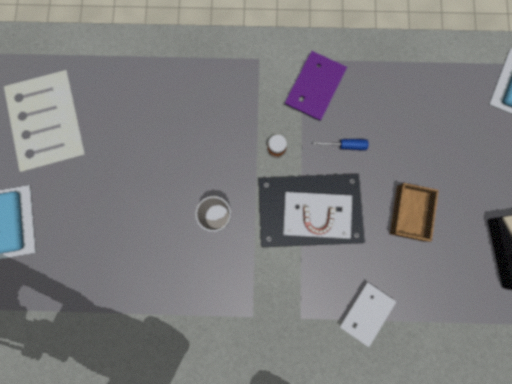

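View pics/side0.png

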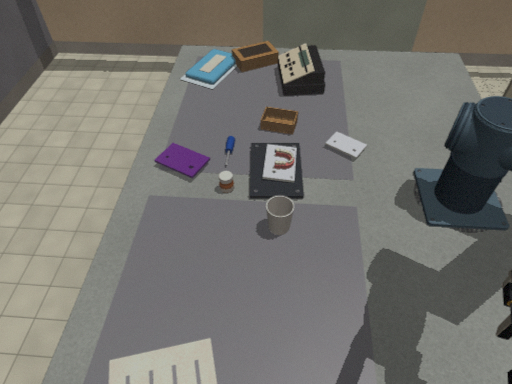

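```bash
python3 - <<'E'
from h import *
cm,p,d=load('top0')
c=p[130:330,100:400]; cv2.imwrite('pics/top0z.png',cv2.resize(c,None,fx=2.6,fy=2.6,interpolation=cv2.INTER_CUBIC)[:,:,::-1])
E
```

```text
(no output)
```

View crop.

View pics/top0z.png

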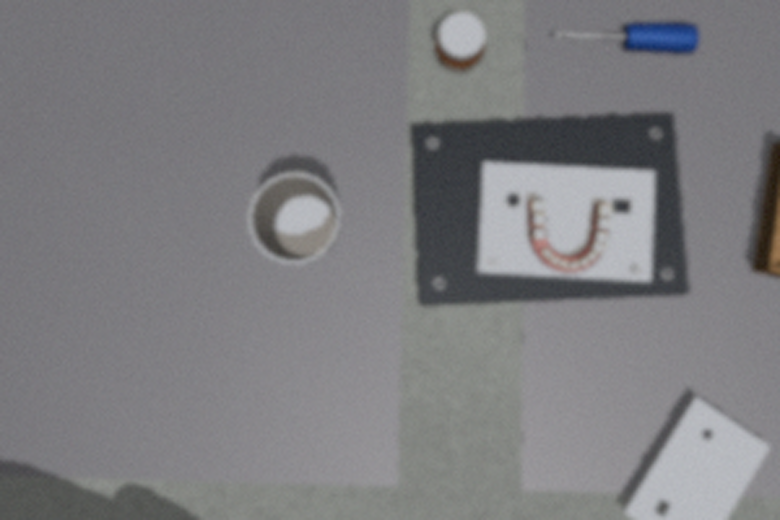

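```bash
python3 - <<'E'
from h import *
from station import arm
o=arm.get_obs(); T=R.from_rotvec(o['tool_rot']).as_matrix(); print('tool axes cols\n',T.round(3))
cm,p,d=load('top0')
wc,_,_=load('wrist0'); print('wrist fwd',-rot(wc)[:,2],'up',rot(wc)[:,1], 'off',T.T@(np.array(wc['position'])-o['tcp_pos']))
hsv=cv2.cvtColor(p,cv2.COLOR_RGB2HSV)
roi=np.zeros(p.shape[:2],np.uint8); roi[165:255,250:372]=1
w=((hsv[...,2]>150)&(roi>0)).astype(np.uint8)
dark=((hsv[...,2]<85)&(roi>0)).astype(np.uint8)
for nm,m,z in [('stand',cv2.morphologyEx((dark|w),cv2.MORPH_CLOSE,np.ones((9,9))),.018),('carrier',cv2.morphologyEx(w,cv2.MORPH_CLOSE,np.ones((15,15))),.0295)]:
    c=max(cv2.findContours(m,0,2)[0],key=cv2.contourArea)
    b=cv2.boxPoints(cv2.minAreaRect(c)); print(nm,b.round(1).tolist())
    P=np.array([plane(cm,*q,z) for q in b]); print(P.round(4)); print(P.mean(0)); e=P-np.roll(P,1,0); print(np.linalg.norm(e,axis=1),np.degrees(np.arctan2(e[:,1],e[:,0])))
E
```

```text
tool axes cols
 [[ 0.965 -0.001  0.262]
 [-0.262 -0.001  0.965]
 [-0.    -1.    -0.001]]
wrist fwd [ 0.22990126 -0.06375624 -0.97112334] up [-0.93748343  0.25339231 -0.23857316] off [-0.06543278 -0.14148459 -0.00020405]
stand [[257.6000061035156, 177.10000610351562], [360.3999938964844, 172.6999969482422], [363.3999938964844, 241.89999389648438], [260.6000061035156, 246.39999389648438]]
[[ 0.575   0.0466  0.018 ]
 [ 0.5903 -0.1766  0.018 ]
 [ 0.4415 -0.1803  0.018 ]
 [ 0.4265  0.0365  0.018 ]]
[ 0.50831211 -0.06846212  0.018     ]
[0.14881198 0.22373095 0.14888995 0.21737546] [   3.85956072  -86.06354662 -178.58693588   93.95392033]
carrier [[283.5, 234.1999969482422], [285.79998779296875, 191.89999389648438], [352.0, 195.5], [349.70001220703125, 237.6999969482422]]
[[ 0.4531 -0.0105  0.0295]
 [ 0.5425 -0.0142  0.0295]
 [ 0.5383 -0.1548  0.0295]
 [ 0.4493 -0.1488  0.0295]]
[ 0.49580693 -0.08206985  0.0295    ]
[0.138264   0.08949302 0.14069287 0.08928958] [ 88.4086443   -2.32065828 -91.70029113 176.11868166]
```

Request:
drive_tool:
  plan:
    - {"jaw": 93,"travel": [0.7,-1.4,0],"twist": 0.4}
    - {"jaw": 93,"travel": [1.4,-2.8,0],"twist": 0.8}
    - {"jaw": 93,"travel": [2.1,-4.2,0],"twist": 1.2}
    - {"jaw": 93,"travel": [2.8,-5.6,0],"twist": 1.6}
    - {"jaw": 93,"travel": [3.5,-7,0],"twist": 2}

```text
time_s: 0.57
tcp_pos: [0.2315, 0.3542, 0.2434]
tool_rot: [-1.571, 0.041, -0.041]
ft_force: [1.2, 0.1, 0.6]
gripper_width: 0.0929
```

Request:
drive_tool:
  plan:
    - {"jaw": 93,"travel": [0.7,-1.4,0],"twist": 0.4}
    - {"jaw": 93,"travel": [1.4,-2.8,0],"twist": 0.8}
    - {"jaw": 93,"travel": [2.1,-4.2,0],"twist": 1.2}
    - {"jaw": 93,"travel": [2.8,-5.6,0],"twist": 1.2}
    - {"jaw": 93,"travel": [3.5,-7,0],"twist": 1.2}

```text
time_s: 0.98
tcp_pos: [0.319, 0.1791, 0.2437]
tool_rot: [-1.57, -0.056, 0.055]
ft_force: [0.6, 0.1, -0.0]
gripper_width: 0.0931
```

Request:
drive_tool:
  plan:
    - {"jaw": 93,"travel": [0.7,-1.4,0],"twist": 0}
    - {"jaw": 93,"travel": [1.4,-2.8,0],"twist": 0}
    - {"jaw": 93,"travel": [2.1,-4.2,0],"twist": 0}
    - {"jaw": 93,"travel": [2.8,-5.6,0],"twist": 0}
    - {"jaw": 93,"travel": [3.5,-7,0],"twist": 0}

```text
time_s: 1.4
tcp_pos: [0.4067, 0.0039, 0.2437]
tool_rot: [-1.57, -0.055, 0.055]
ft_force: [0.7, 0.9, 0.1]
gripper_width: 0.093
```

Commands track exactly. Continue to the view pose about (0.43, -0.08).

Request:
drive_tool:
  plan:
    - {"jaw": 93,"travel": [0.3,-1.2,0],"twist": 0}
    - {"jaw": 93,"travel": [0.6,-2.4,0],"twist": 0}
    - {"jaw": 93,"travel": [0.9,-3.2,0],"twist": 0}
    - {"jaw": 93,"travel": [0.9,-3.2,0],"twist": 0}

```text
time_s: 1.73
tcp_pos: [0.4301, -0.0779, 0.2434]
tool_rot: [-1.572, -0.052, 0.052]
ft_force: [0.2, 0.3, 0.3]
gripper_width: 0.0931
```

```bash
python3 - <<'E'
from station import arm
from h import *
cm,p,d=save(arm,'wrist','wrist1')
cv2.imwrite('pics/wrist1b.png',cv2.resize(p,(800,600),interpolation=cv2.INTER_CUBIC)[:,:,::-1]); print(arm.get_obs()['tcp_pos'])
E
```

```text
[ 0.42916328 -0.07575667  0.24322671]
```

View pics/wrist1b.png

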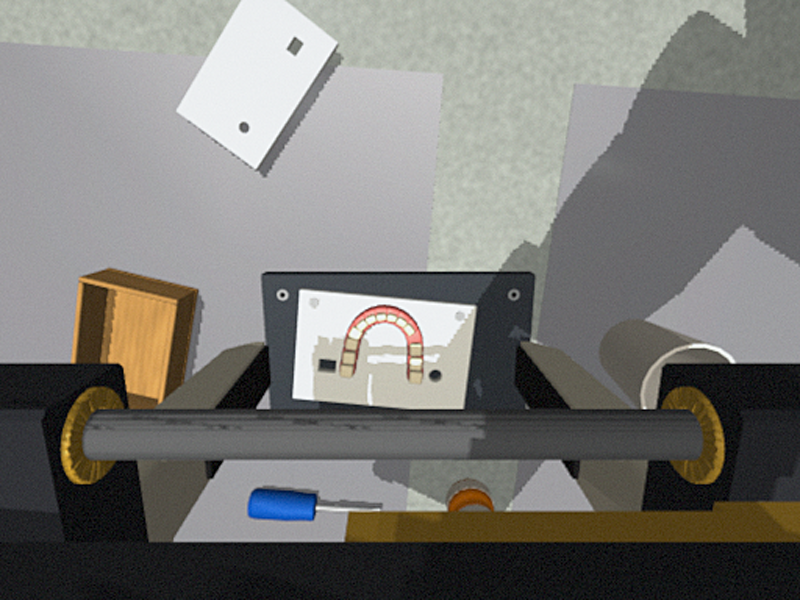

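Request:
drive_tool:
  plan:
    - {"jaw": 93,"travel": [1.2,0,-1],"twist": 0}
    - {"jaw": 93,"travel": [2.2,0,-1.6],"twist": 0}
    - {"jaw": 93,"travel": [2.8,0,-2],"twist": 0}
    - {"jaw": 93,"travel": [2.8,0,-2],"twist": 0}
    - {"jaw": 93,"travel": [2.8,0,-2],"twist": 0}

```text
time_s: 2.2
tcp_pos: [0.4981, -0.0726, 0.1929]
tool_rot: [-1.569, -0.055, 0.059]
ft_force: [-0.6, -0.1, -0.4]
gripper_width: 0.0927
```

```bash
python3 - <<'E'
from station import arm
from h import *
cm,p,d=save(arm,'wrist','wrist2')
cv2.imwrite('pics/wrist2b.png',cv2.resize(p,(800,600),interpolation=cv2.INTER_CUBIC)[:,:,::-1]); print(arm.get_obs()['tcp_pos'])
E
```

```text
[ 0.49799092 -0.07287563  0.19354297]
```

View pics/wrist2b.png

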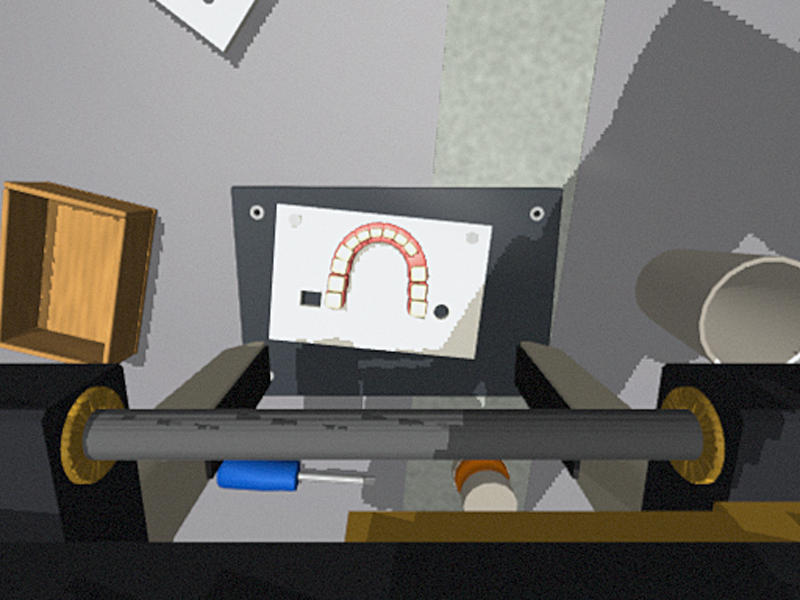

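```bash
cat > meas.py <<'E'
from h import *
def fitline(pts): 
    vx,vy,x,y=cv2.fitLine(np.array(pts,np.float32),cv2.DIST_HUBER,0,.01,.01).ravel(); return np.array([x,y]),np.array([vx,vy])
def inter(a,b):
    A=np.array([a[1],-b[1]]).T; t=np.linalg.solve(A,b[0]-a[0]); return a[0]+t[0]*a[1]
def edge(g,p,q,n=40,half=7,frac=(.12,.88)):
    # subpixel max-gradient along normals of the segment p-q
    p,q=np.array(p,float),np.array(q,float); t=(q-p)/np.linalg.norm(q-p); nn=np.array([-t[1],t[0]])
    s=np.arange(-half,half+.01,.25); out=[]
    for f in np.linspace(*frac,n):
        c=p+f*(q-p); xy=(c+s[:,None]*nn).astype(np.float32)
        v=cv2.remap(g,xy[:,0].reshape(1,-1),xy[:,1].reshape(1,-1),cv2.INTER_LINEAR).ravel()
        gr=np.abs(np.gradient(cv2.GaussianBlur(v.reshape(1,-1),(9,1),0).ravel())); i=gr.argmax()
        if gr[i]>2: out.append(c+s[i]*nn)
    return fitline(out)
def quad(g,c,half=7,fr=None):
    fr=fr or [(.12,.88)]*4
    L=[edge(g,c[i],c[(i+1)%4],half=half,frac=fr[i]) for i in range(4)]
    return [inter(L[i-1],L[i]) for i in range(4)]
E
python3 - <<'E'
from meas import *
cm,p,d=load('wrist2'); g=cv2.cvtColor(p,cv2.COLOR_RGB2GRAY).astype(np.float32); k=1/1.5625
# order: near -y, near +y, far +y, far -y
S=quad(g,np.array([[232,187],[563,187],[550,395],[247,395]])*k,half=4,fr=[(.1,.9),(.3,.7),(.35,.75),(.25,.9)])
C=quad(g,np.array([[275,204],[492,226],[475,359],[268,340]])*k,half=4)
print(np.round(np.array(S)/k,1).tolist(),np.round(np.array(C)/k,1).tolist())
SP=np.array([plane(cm,*q,.018) for q in S]); print(SP.round(4))
for i in range(4): e=SP[(i+1)%4]-SP[i]; print('S edge',np.linalg.norm(e).round(4),np.degrees(np.arctan2(e[1],e[0])).round(2))
CP=np.array([plane(cm,*q,z) for q,z in zip(C,[.026,.026,.033,.033])]); print(CP.round(4))
for i in range(4): e=CP[(i+1)%4]-CP[i]; print('C edge',np.linalg.norm(e).round(4),np.degrees(np.arctan2(e[1],e[0])).round(2))
for nm,u,v in [('desk',200,560/1.5625),('stand',245,250),('stand',540,260),('c',300,240),('c',455,335),('c',290,320),('desk',520,120)]:
    u,v=u*k,v*k; D=d[int(v),int(u)]; print(nm,pt(cm,u,v,D).round(4))
E
```

```text
[[229.6999969482422, 185.10000610351562], [563.0, 187.10000610351562], [543.5999755859375, 395.3999938964844], [245.6999969482422, 395.3999938964844]] [[276.0, 202.6999969482422], [491.79998779296875, 225.0], [473.6000061035156, 358.3999938964844], [268.29998779296875, 338.6000061035156]]
[[ 0.44   -0.1837  0.018 ]
 [ 0.4253  0.0352  0.018 ]
 [ 0.5737  0.0446  0.018 ]
 [ 0.5893 -0.1735  0.018 ]]
S edge 0.2194 93.82
S edge 0.1486 3.64
S edge 0.2186 -85.89
S edge 0.1497 -176.06
[[ 0.4487 -0.1513  0.026 ]
 [ 0.4528 -0.0103  0.026 ]
 [ 0.5432 -0.0132  0.033 ]
 [ 0.539  -0.1536  0.033 ]]
C edge 0.141 88.33
C edge 0.0907 -1.78
C edge 0.1405 -91.72
C edge 0.0906 178.58
desk [ 0.5695 -0.2128  0.0017]
stand [ 0.482  -0.1735  0.019 ]
stand [0.4743 0.0269 0.0189]
c [ 0.4714 -0.1349  0.0278]
c [ 0.5271 -0.0278  0.0339]
c [ 0.5254 -0.1396  0.0312]
desk [0.3835 0.0055 0.0007]
```

```bash
python3 - <<'E'
from station import arm
from h import *
o=arm.get_obs(); T=R.from_rotvec(o['tool_rot']).as_matrix(); print(o['joint_positions'].round(3),o['tcp_pos'],np.degrees(np.arctan2(T[1,2],T[0,2])))
cm,p,d=load('wrist2'); print(plane(cm,155/1.5625,210/1.5625,.04),plane(cm,120/1.5625,350/1.5625,.04))
E
```

```text
[-0.367  0.217  1.718  0.     1.208 -2.01 ] [ 0.49799092 -0.07287563  0.19354297] 94.11390205356322
[ 0.45785144 -0.22265001  0.04      ] [ 0.55167988 -0.25016547  0.04      ]
```

Request:
drive_tool:
  plan:
    - {"jaw": 50,"travel": [0,-0.8,0],"twist": -1.1}
    - {"jaw": 50,"travel": [0,-1.6,0],"twist": -2.2}
    - {"jaw": 50,"travel": [0.1,-2.4,0],"twist": -3.3}
    - {"jaw": 50,"travel": [0.2,-3.2,0],"twist": -4.4}
    - {"jaw": 50,"travel": [0.2,-4,0],"twist": -5.5}

```text
time_s: 2.67
tcp_pos: [0.5035, -0.1744, 0.1951]
tool_rot: [-1.534, 0.399, -0.402]
ft_force: [0.0, 0.4, -0.3]
gripper_width: 0.064
```

Request:
drive_tool:
  plan:
    - {"jaw": 50,"travel": [0,-0.1,0],"twist": -1.1}
    - {"jaw": 50,"travel": [0,-0.1,0],"twist": -2.2}
    - {"jaw": 50,"travel": [0,-0.1,0],"twist": -3.3}
    - {"jaw": 50,"travel": [0,-0.1,0],"twist": -4.4}
    - {"jaw": 50,"travel": [0,-0.1,0],"twist": -5.5}

```text
time_s: 3.08
tcp_pos: [0.5031, -0.1761, 0.195]
tool_rot: [-1.4, 0.845, -0.847]
ft_force: [-0.2, 0.2, -0.6]
gripper_width: 0.05
```

Request:
drive_tool:
  plan:
    - {"jaw": 50,"travel": [0,0,0],"twist": -1.1}
    - {"jaw": 50,"travel": [0,0,0],"twist": -2.2}
    - {"jaw": 50,"travel": [0,0,0],"twist": -3.3}
    - {"jaw": 50,"travel": [0,0,-0.5],"twist": -4}
    - {"jaw": 50,"travel": [0,0,-1],"twist": -4}

```text
time_s: 3.5
tcp_pos: [0.5038, -0.1763, 0.1705]
tool_rot: [-1.239, 1.157, -1.163]
ft_force: [0.2, -0.2, -0.2]
gripper_width: 0.0501
```

```bash
python3 - <<'E'
from station import arm
from h import *
o=arm.get_obs(); T=R.from_rotvec(o['tool_rot']).as_matrix(); print(o['joint_positions'].round(3),o['tcp_pos'],np.degrees(np.arctan2(T[1,2],T[0,2])),o['gripper_width'])
cm,p,d=save(arm,'wrist','wrist3')
cv2.imwrite('pics/wrist3b.png',cv2.resize(p,(800,600),interpolation=cv2.INTER_CUBIC)[:,:,::-1])
E
```

```text
[-0.546  0.289  1.683  0.     1.167 -0.612] [ 0.50384527 -0.17632711  0.17054793] 3.8136933502440207 0.05009216823008992
```

View pics/wrist3b.png

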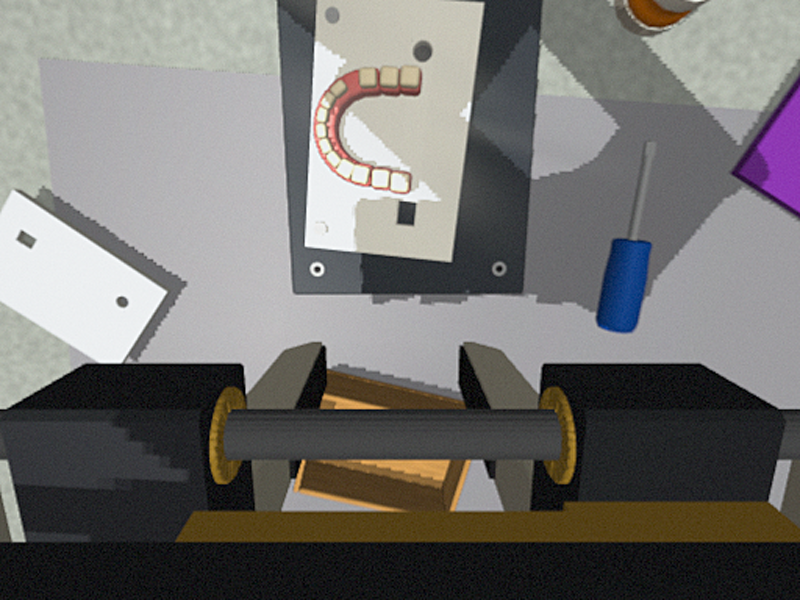

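Request:
drive_tool:
  plan:
    - {"jaw": 50,"travel": [0,0,-1.5],"twist": 0}
    - {"jaw": 50,"travel": [0,0,-3],"twist": 0}
    - {"jaw": 50,"travel": [0,0,-4.2],"twist": 0}
    - {"jaw": 50,"travel": [0,0,-4.9],"twist": 0}
    - {"jaw": 50,"travel": [0,0,-4.9],"twist": 0}

```text
time_s: 3.97
tcp_pos: [0.5027, -0.1758, 0.045]
tool_rot: [-1.242, 1.159, -1.155]
ft_force: [0.2, -0.6, 0.2]
gripper_width: 0.0498
```

```bash
python3 - <<'E'
from station import arm
from h import *
o=arm.get_obs(); print(o['tcp_pos'],o['ft_force'])
cm,p,d=save(arm,'wrist','wrist4')
cv2.imwrite('pics/wrist4b.png',cv2.resize(p,(800,600),interpolation=cv2.INTER_CUBIC)[:,:,::-1])
E
```

```text
[ 0.502706   -0.17584001  0.04498166] [ 0.19514231 -0.64131374  0.22604716]
```

View pics/wrist4b.png

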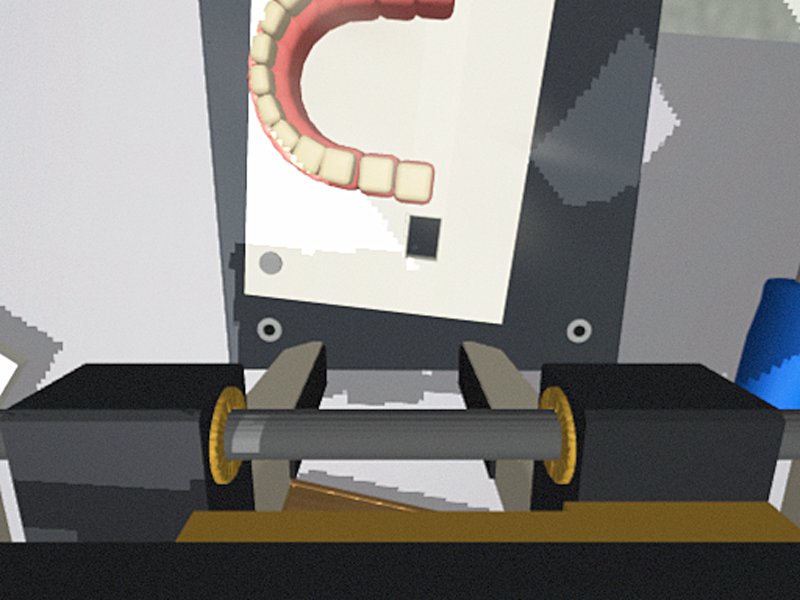

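Request:
drive_tool:
  plan:
    - {"jaw": 50,"travel": [0,0.2,0.06],"twist": 0}
    - {"jaw": 50,"travel": [-0.02,0.4,0.06],"twist": 0}
    - {"jaw": 50,"travel": [-0.03,0.5,0.06],"twist": 0}
    - {"jaw": 50,"travel": [-0.04,0.6,0.06],"twist": 0}
    - {"jaw": 50,"travel": [-0.05,0.7,0.06],"twist": 0}

```text
time_s: 4.43
tcp_pos: [0.5031, -0.159, 0.0485]
tool_rot: [-1.241, 1.155, -1.158]
ft_force: [-0.3, -0.5, 0.5]
gripper_width: 0.0502
```

Request:
drive_tool:
  plan:
    - {"jaw": 50,"travel": [0,0.06,0],"twist": 0}
    - {"jaw": 50,"travel": [-0.01,0.12,0],"twist": 0}
    - {"jaw": 50,"travel": [-0.01,0.18,0],"twist": 0}
    - {"jaw": 50,"travel": [-0.02,0.24,0],"twist": 0}
    - {"jaw": 50,"travel": [-0.02,0.3,0],"twist": 0}

```text
time_s: 4.85
tcp_pos: [0.5021, -0.1516, 0.0476]
tool_rot: [-1.242, 1.157, -1.157]
ft_force: [0.5, -1.8, 0.6]
gripper_width: 0.0503
```

```bash
python3 - <<'E'
from station import arm
from h import *
o=arm.get_obs(); print(o['tcp_pos'],o['ft_force'])
cm,p,d=save(arm,'wrist','wrist5')
cv2.imwrite('pics/wrist5b.png',cv2.resize(p,(800,600),interpolation=cv2.INTER_CUBIC)[:,:,::-1])
E
```

```text
[ 0.50209219 -0.15161698  0.04757348] [ 0.46839692 -1.81112781  0.64998422]
```

View pics/wrist5b.png

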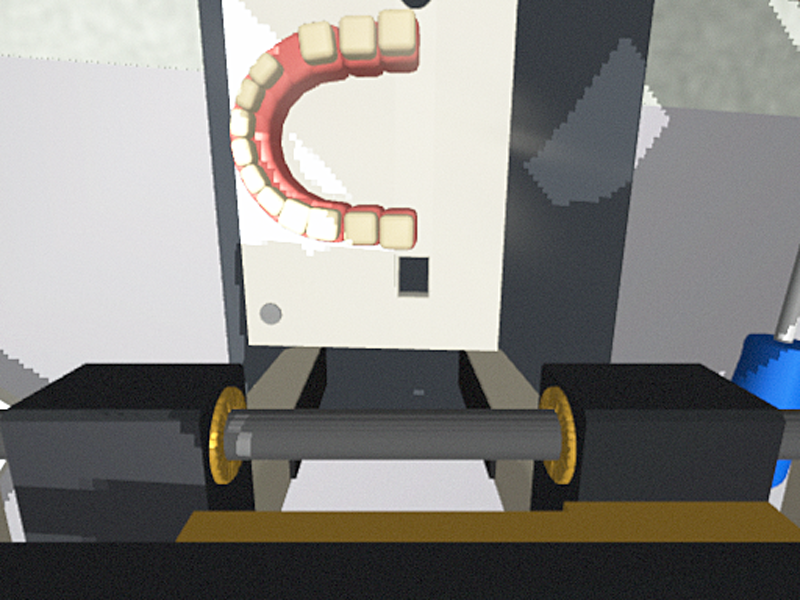

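```bash
cat >> meas.py <<'E'
O=np.array([.50708,-.06935]); TH=np.radians(3.87); RS=np.array([[np.cos(TH),-np.sin(TH)],[np.sin(TH),np.cos(TH)]])
def tostand(P): return (RS.T@(np.array(P)[:2]-O))*1000
E
python3 - <<'E'
from meas import *
cm,p,d=load('wrist5'); g=cv2.cvtColor(p,cv2.COLOR_RGB2GRAY).astype(np.float32); k=1/1.5625
a=edge(g,np.array([249,346])*k,np.array([499,350])*k,half=4)
n=edge(g,np.array([249,346])*k,np.array([232,120])*k,half=3,frac=(.05,.35))
f=edge(g,np.array([499,350])*k,np.array([512,60])*k,half=4)
A=inter(a,n);B=inter(a,f); print(A/k,B/k)
A=tostand(plane(cm,*A,.026));B=tostand(plane(cm,*B,.033)); print('near -y',A,'far -y',B,'yaw',np.degrees(np.arctan2(*(B-A)[::-1])))
print('slot',tostand(plane(cm,414*k,276*k,.031)),'pin 20,-44 ; target corner near -40,-70')
# stand edge check
s=edge(g,np.array([228,330])*k,np.array([205,60])*k,half=4); 
for t in (-50,50): print('stand near edge',tostand(plane(cm,*(s[0]+t*s[1]),.018)))
E
```

```text
[248.13943 344.62735] [497.09253 350.3311 ]
near -y [-63.21251431 -73.42791797] far -y [ 26.94069661 -72.80577563] yaw 0.3953887447376205
slot [ -2.72856354 -46.56170455] pin 20,-44 ; target corner near -40,-70
stand near edge [-73.98236298   8.95288546]
stand near edge [-74.02306636 -45.00736588]
```

Request:
drive_tool:
  plan:
    - {"jaw": 50,"travel": [0,0.04,0],"twist": 0}
    - {"jaw": 50,"travel": [0,0.08,0],"twist": 0}
    - {"jaw": 50,"travel": [-0.01,0.12,0],"twist": 0}
    - {"jaw": 50,"travel": [-0.01,0.12,0],"twist": 0}

```text
time_s: 5.23
tcp_pos: [0.5018, -0.1484, 0.0476]
tool_rot: [-1.242, 1.158, -1.157]
ft_force: [1.4, 0.3, 0.0]
gripper_width: 0.0499
```

```bash
python3 - <<'E'
from station import arm
from meas import *
o=arm.get_obs(); print(o['tcp_pos'],o['ft_force'])
cm,p,d=save(arm,'wrist','wrist6'); g=cv2.cvtColor(p,cv2.COLOR_RGB2GRAY).astype(np.float32); k=1/1.5625
a=edge(g,np.array([249,346])*k,np.array([499,350])*k,half=4)
f=edge(g,np.array([499,350])*k,np.array([512,60])*k,half=4)
B=inter(a,f); A=a[0]-70*a[1]; print(a[0]/k,a[1],B/k)
A=tostand(plane(cm,*A,.0265));B=tostand(plane(cm,*B,.033)); print('near -y',A,'far -y',B,'yaw',np.degrees(np.arctan2(*(B-A)[::-1])))
E
```

```text
[ 0.5018012  -0.1484288   0.04756388] [1.39192374 0.29418299 0.02765614]
[374.0078 347.5118] [0.9997135  0.02393767] [497.03717 350.45767]
near -y [-57.08201257 -70.0902543 ] far -y [ 26.81486087 -69.60783567] yaw 0.32945502978338337
```

Request:
drive_tool:
  plan:
    - {"jaw": 50,"travel": [0,-0.3,0],"twist": 0}
    - {"jaw": 50,"travel": [0,-0.6,0],"twist": 0}
    - {"jaw": 50,"travel": [0,-0.6,1.2],"twist": 0}
    - {"jaw": 50,"travel": [0,-0.6,2.6],"twist": 0}
    - {"jaw": 70,"travel": [0,-0.6,4],"twist": 0}

```text
time_s: 5.7
tcp_pos: [0.5011, -0.1642, 0.148]
tool_rot: [-1.242, 1.16, -1.156]
ft_force: [0.2, -0.4, 0.5]
gripper_width: 0.0534
```

Request:
drive_tool:
  plan:
    - {"jaw": 93,"travel": [-0.6,0.7,0],"twist": 1.1}
    - {"jaw": 93,"travel": [-1.2,1.4,0],"twist": 2.2}
    - {"jaw": 93,"travel": [-1.8,2.1,0],"twist": 3.3}
    - {"jaw": 93,"travel": [-2.4,2.8,0],"twist": 4.4}
    - {"jaw": 93,"travel": [-3.1,3.5,0],"twist": 5.5}

```text
time_s: 6.12
tcp_pos: [0.4241, -0.0762, 0.1478]
tool_rot: [-1.449, 0.717, -0.718]
ft_force: [-0.3, 0.5, -0.4]
gripper_width: 0.0853
```

Request:
drive_tool:
  plan:
    - {"jaw": 93,"travel": [0,0,0],"twist": 1.1}
    - {"jaw": 93,"travel": [0,0,0],"twist": 2.2}
    - {"jaw": 93,"travel": [0,0,0],"twist": 3.3}
    - {"jaw": 93,"travel": [0,0,0],"twist": 4.4}
    - {"jaw": 93,"travel": [0,0,0],"twist": 5.5}

```text
time_s: 6.53
tcp_pos: [0.4245, -0.0768, 0.1478]
tool_rot: [-1.554, 0.269, -0.27]
ft_force: [0.5, -0.2, 0.6]
gripper_width: 0.0929
```

Request:
drive_tool:
  plan:
    - {"jaw": 93,"travel": [0,0,0],"twist": 1.1}
    - {"jaw": 93,"travel": [0,0,0],"twist": 2.2}
    - {"jaw": 93,"travel": [0,0,0],"twist": 3.3}
    - {"jaw": 93,"travel": [0,0,0],"twist": 4}
    - {"jaw": 93,"travel": [0,0,0],"twist": 4}

```text
time_s: 6.95
tcp_pos: [0.4245, -0.0768, 0.1477]
tool_rot: [-1.57, -0.057, 0.057]
ft_force: [0.2, -0.2, -0.6]
gripper_width: 0.0929
```

```bash
python3 - <<'E'
from station import arm
from h import *
o=arm.get_obs(); T=R.from_rotvec(o['tool_rot']).as_matrix(); print(o['tcp_pos'],np.degrees(np.arctan2(T[1,2],T[0,2])),o['gripper_width'])
cm,p,d=save(arm,'top','top7')
c=p[130:330,180:440]; cv2.imwrite('pics/top7z.png',cv2.resize(c,None,fx=3,fy=3,interpolation=cv2.INTER_CUBIC)[:,:,::-1])
cm,p,d=save(arm,'wrist','wrist7')
cv2.imwrite('pics/wrist7b.png',cv2.resize(p,(800,600),interpolation=cv2.INTER_CUBIC)[:,:,::-1])
E
```

```text
[ 0.42450828 -0.07679657  0.14772092] 94.14439686686156 0.09288683221037863
```

View pics/wrist7b.png

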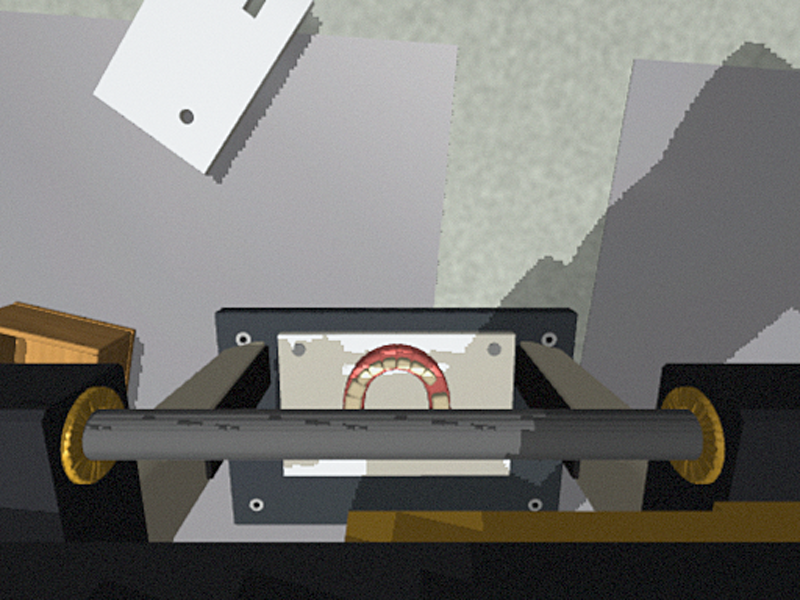

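View pics/top7z.png

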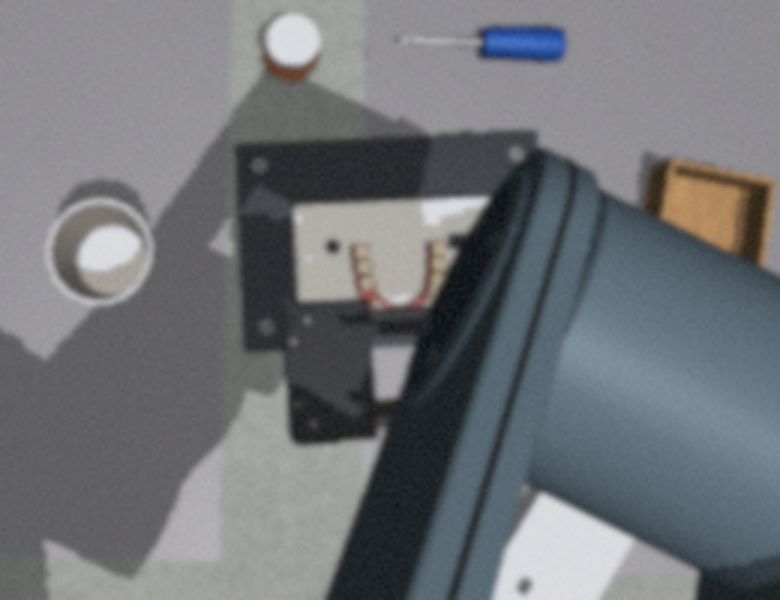

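```bash
python3 - <<'E'
from station import arm
from meas import *
cm,p,d=load('wrist7'); g=cv2.cvtColor(p,cv2.COLOR_RGB2GRAY).astype(np.float32); k=1/1.5625
n=edge(g,np.array([278,334])*k,np.array([514,333])*k,half=4)
l=edge(g,np.array([278,334])*k,np.array([284,475])*k,half=4,frac=(.05,.5)); 
r=edge(g,np.array([514,333])*k,np.array([509,475])*k,half=4,frac=(.05,.95))
A,B=inter(n,l),inter(n,r); print(A/k,B/k)
A=tostand(plane(cm,*A,.026));B=tostand(plane(cm,*B,.026)); print(A,B,'yaw',np.degrees(np.arctan2(-(B-A)[0],(B-A)[1])))
s=edge(g,np.array([217,309])*k,np.array([575,310])*k,half=4)
for t in (-70,70): print('stand near',tostand(plane(cm,*(s[0]+t*s[1]),.018)))
print('tcp', tostand(arm.get_obs()['tcp_pos']))
E
```

```text
[276.8324  333.47217] [514.8542  333.26285]
[-63.29501397 -69.9872788 ] [-63.56624204  70.61020997] yaw 0.1105297418324034
stand near [-77.43452803 -71.06254821]
stand near [-77.45812974  60.21870185]
tcp [-82.90602719  -1.69349002]
```

Request:
drive_tool:
  plan:
    - {"jaw": 93,"travel": [0,0.06,-1.5],"twist": -0.04}
    - {"jaw": 93,"travel": [0,0.06,-3],"twist": -0.04}
    - {"jaw": 93,"travel": [0,0.06,-4],"twist": -0.04}
    - {"jaw": 93,"travel": [0.2,0.07,-4],"twist": -0.04}
    - {"jaw": 93,"travel": [0.4,0.08,-4],"twist": -0.04}

```text
time_s: 7.47
tcp_pos: [0.4337, -0.0739, 0.047]
tool_rot: [-1.569, -0.048, 0.053]
ft_force: [0.3, 0.5, 0.6]
gripper_width: 0.093
```

Request:
drive_tool:
  plan:
    - {"jaw": 93,"travel": [0.15,0.01,0],"twist": 0}
    - {"jaw": 93,"travel": [0.3,0.02,0],"twist": 0}
    - {"jaw": 93,"travel": [0.45,0.03,0],"twist": 0}
    - {"jaw": 93,"travel": [0.6,0.04,0],"twist": 0}
    - {"jaw": 93,"travel": [0.75,0.05,0],"twist": 0}

```text
time_s: 7.88
tcp_pos: [0.4541, -0.0731, 0.0486]
tool_rot: [-1.571, -0.053, 0.051]
ft_force: [-1.3, 0.1, 0.1]
gripper_width: 0.0932
```

```bash
python3 - <<'E'
from station import arm
from meas import *
o=arm.get_obs(); print(tostand(o['tcp_pos']),o['tcp_pos'],o['ft_force'])
cm,p,d=save(arm,'wrist','wrist8')
cv2.imwrite('pics/wrist8b.png',cv2.resize(p,(800,600),interpolation=cv2.INTER_CUBIC)[:,:,::-1])
E
```

```text
[-53.06363319  -0.15026761] [ 0.45414751 -0.07308134  0.04861476] [-1.25088981  0.10757513  0.11475419]
```

View pics/wrist8b.png

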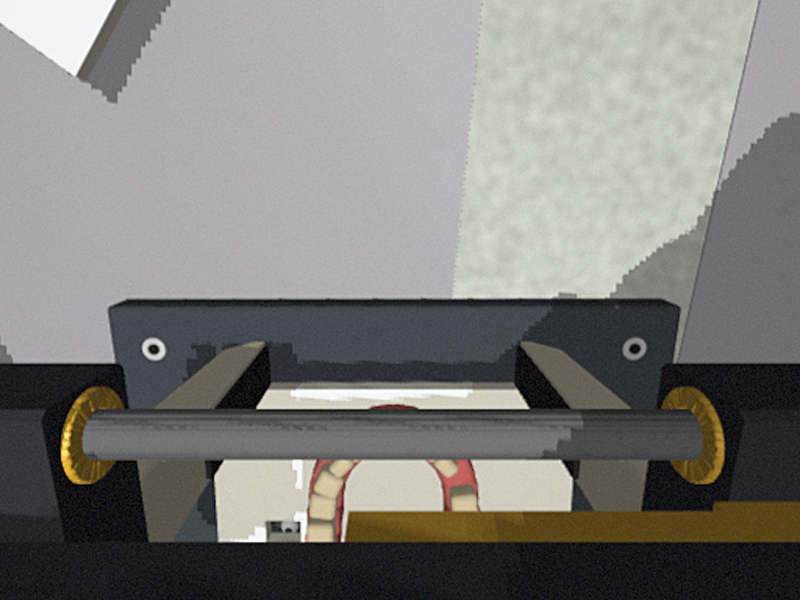

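Request:
drive_tool:
  plan:
    - {"jaw": 93,"travel": [0.03,0,0],"twist": 0}
    - {"jaw": 93,"travel": [0.06,0,0],"twist": 0}
    - {"jaw": 93,"travel": [0.09,0.01,0],"twist": 0}
    - {"jaw": 93,"travel": [0.12,0.01,0],"twist": 0}

```text
time_s: 8.27
tcp_pos: [0.4562, -0.0726, 0.0477]
tool_rot: [-1.57, -0.052, 0.052]
ft_force: [-0.3, 0.3, 0.6]
gripper_width: 0.093
```

```bash
python3 - <<'E'
from station import arm
from meas import *
o=arm.get_obs(); print(tostand(o['tcp_pos']),o['tcp_pos'],o['ft_force'])
cm,p,d=save(arm,'wrist','wrist9')
cv2.imwrite('pics/wrist9z.png',cv2.resize(p[230:350,120:390],None,fx=2.9,fy=2.9,interpolation=cv2.INTER_CUBIC)[:,:,::-1])
cm,p,d=save(arm,'top','top9')
cv2.imwrite('pics/top9z.png',cv2.resize(p[160:260,250:380],None,fx=6,fy=6,interpolation=cv2.INTER_CUBIC)[:,:,::-1])
E
```

```text
[-50.97804142   0.16661003] [ 0.45620696 -0.07262443  0.04766881] [-0.30206497  0.26472837  0.5913845 ]
```

View pics/wrist9z.png

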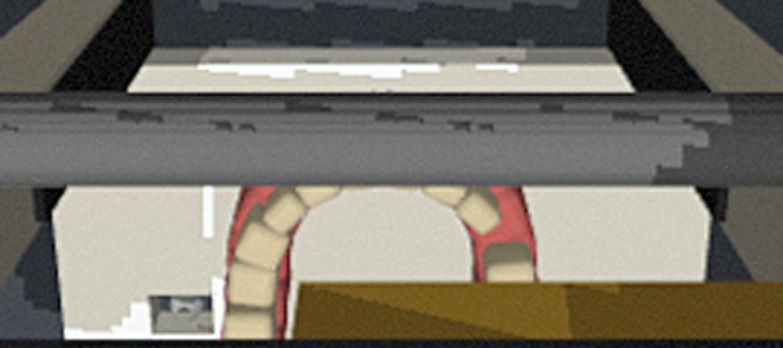

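View pics/top9z.png

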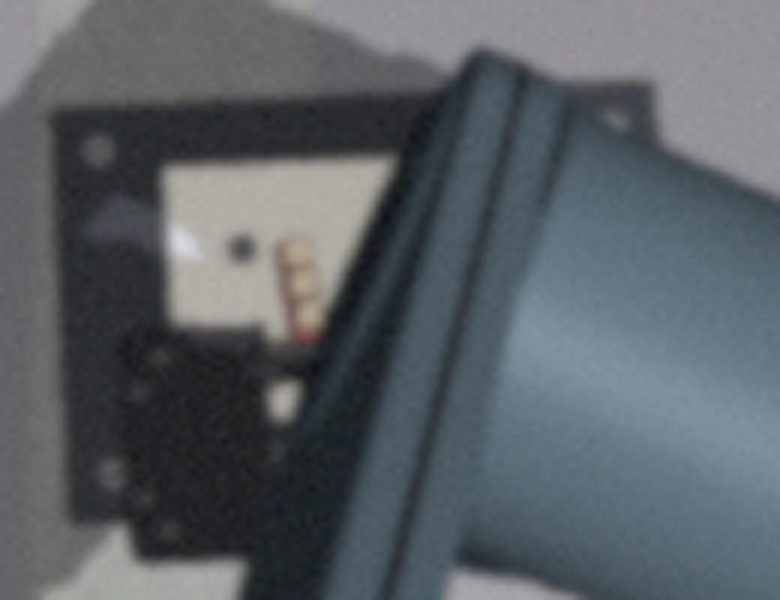

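Request:
drive_tool:
  plan:
    - {"jaw": 93,"travel": [0.02,0,0],"twist": 0}
    - {"jaw": 93,"travel": [0.04,0,0],"twist": 0}
    - {"jaw": 93,"travel": [0.06,0,0],"twist": 0}
    - {"jaw": 93,"travel": [0.08,0.01,0],"twist": 0}

```text
time_s: 8.7
tcp_pos: [0.4579, -0.0724, 0.0476]
tool_rot: [-1.57, -0.051, 0.052]
ft_force: [-1.1, -1.3, 0.6]
gripper_width: 0.0924
```

```bash
python3 - <<'E'
from station import arm
from meas import *
o=arm.get_obs(); print(tostand(o['tcp_pos']),o['tcp_pos'],o['ft_force'])
cm,p,d=save(arm,'wrist','wrist10')
cv2.imwrite('pics/wrist10z.png',cv2.resize(p[230:350,120:390],None,fx=2.9,fy=2.9,interpolation=cv2.INTER_CUBIC)[:,:,::-1])
# plane of plate top from depth
K=cm['mtx']; hs=cv2.cvtColor(p,cv2.COLOR_RGB2HSV)
for u,v in [(180,330),(150,312),(165,300),(250,252),(290,250),(200,252),(330,300),(340,310)]:
    print((u,v),tostand(pt(cm,u,v,d[v,u])).round(1),(pt(cm,u,v,d[v,u])[2]*1000).round(1))
E
```

```text
[-49.26105992   0.25978777] [ 0.45791373 -0.07241558  0.0475718 ] [-1.10249951 -1.28612034  0.58493559]
(180, 330) [ 17.3 -45.6] 23.5
(150, 312) [  1.9 -62.7] 26.5
(165, 300) [ -6.9 -52.6] 27.0
(250, 252) [-38.8  -0.5] 27.3
(290, 250) [-39.4  23.1] 25.9
(200, 252) [-38.7 -29.8] 27.1
(330, 300) [-6.5 48.6] 26.7
(340, 310) [ 0.5 55.2] 26.7
```

View pics/wrist10z.png

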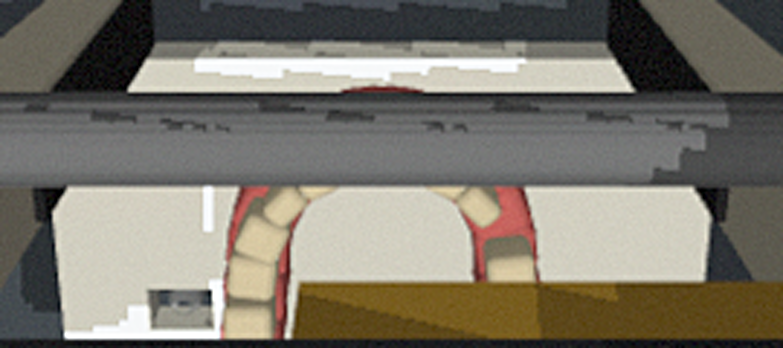

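Request:
drive_tool:
  plan:
    - {"jaw": 93,"travel": [-0.3,-0.02,0],"twist": 0}
    - {"jaw": 93,"travel": [-1.1,-0.07,0],"twist": 0}
    - {"jaw": 93,"travel": [-1.3,-0.08,1.4],"twist": 0}
    - {"jaw": 93,"travel": [-1.3,-0.08,3],"twist": 0}
    - {"jaw": 93,"travel": [-0.9,-0.05,4.5],"twist": 0}

```text
time_s: 9.17
tcp_pos: [0.4325, -0.0729, 0.1608]
tool_rot: [-1.568, -0.048, 0.055]
ft_force: [1.6, -0.8, -0.8]
gripper_width: 0.0931
```

Request:
drive_tool:
  plan:
    - {"jaw": 93,"travel": [1,0,1],"twist": 0}
    - {"jaw": 93,"travel": [2,0,1.2],"twist": 0}
    - {"jaw": 93,"travel": [2.8,0,1.2],"twist": 0}
    - {"jaw": 93,"travel": [2.8,0,1.2],"twist": 0}
    - {"jaw": 93,"travel": [2.8,0,1.2],"twist": 0}

```text
time_s: 9.58
tcp_pos: [0.5052, -0.0735, 0.1896]
tool_rot: [-1.57, -0.051, 0.053]
ft_force: [-0.2, -0.1, -0.3]
gripper_width: 0.093
```

```bash
python3 - <<'E'
from station import arm
from h import *
o=arm.get_obs(); print(o['tcp_pos'])
cm,p,d=save(arm,'wrist','wrist11')
cv2.imwrite('pics/wrist11b.png',cv2.resize(p,(800,600),interpolation=cv2.INTER_CUBIC)[:,:,::-1])
cv2.imwrite('pics/wrist11z.png',cv2.resize(p[110:270,130:390],None,fx=3,fy=3,interpolation=cv2.INTER_CUBIC)[:,:,::-1])
E
```

```text
[ 0.50520978 -0.07348792  0.18964319]
```

View pics/wrist11b.png

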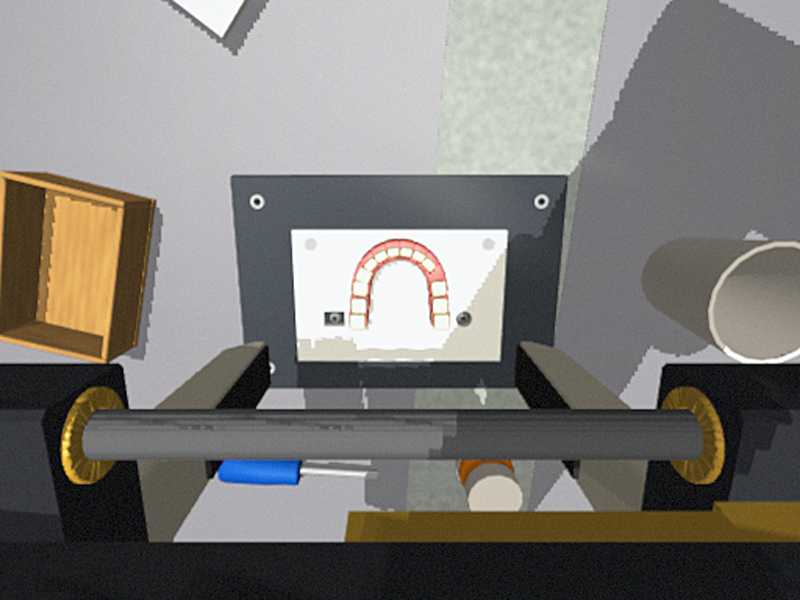

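View pics/wrist11z.png

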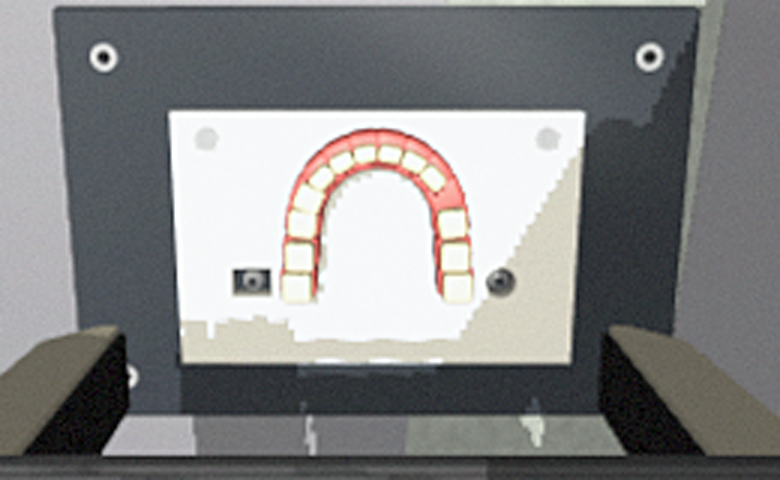

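```bash
python3 - <<'E'
from meas import *
from station import arm
cm,p,d=load('wrist11'); g=cv2.cvtColor(p,cv2.COLOR_RGB2GRAY).astype(np.float32); k=1/1.5625
C=quad(g,np.array([[291,230],[507,230],[500,361],[298,361]])*k,half=4)
for q in C: print(tostand(plane(cm,*q,.026)).round(1))
def fit(poly):
    m=np.zeros(g.shape,np.uint8); cv2.fillPoly(m,[np.int32(np.array(poly)*k)],1)
    P=np.array([pt(cm,u,v,d[v,u]) for v,u in zip(*np.nonzero(m)) if d[v,u]>0]); Q=np.array([tostand(x) for x in P])
    a=np.linalg.lstsq(np.c_[Q,np.ones(len(Q))],P[:,2]*1000,rcond=None)[0]; return a
rects=[[(297,236),(345,236),(345,300),(297,300)],[(455,236),(500,236),(497,300),(455,300)],[(303,335),(495,335),(495,355),(303,355)]]
def fitm(rs):
    m=np.zeros(g.shape,np.uint8)
    for r in rs: cv2.fillPoly(m,[np.int32(np.array(r)*k)],1)
    P=np.array([pt(cm,u,v,d[v,u]) for v,u in zip(*np.nonzero(m)) if d[v,u]>0]); Q=np.array([tostand(x) for x in P])
    return np.linalg.lstsq(np.c_[Q,np.ones(len(Q))],P[:,2]*1000,rcond=None)[0]
a=fitm(rects); s=fitm([[(270,190),(530,190),(530,222),(270,222)],[(250,235),(280,235),(282,330),(255,330)],[(515,235),(545,235),(540,330),(512,330)],[(300,368),(500,368),(500,382),(300,382)]])
print('carrier slopes,z0',a,'stand',s); 
for x,y in [(20,44),(20,-44)]: print('thickness over stand',(a-s)@[x,y,1])
print(arm.get_obs()['time_s'],arm.get_obs()['ft_force'])
E
```

```text
[-40.4 -70.1]
[-40.4  70.7]
[50.5 70.5]
[ 50.4 -70.1]
carrier slopes,z0 [-1.41595349e-03  1.24232659e-04  2.66420717e+01] stand [4.70426894e-05 1.78813181e-05 1.86118648e+01]
thickness over stand 8.005626458435518
thickness over stand 7.996267540396293
9.6333 [-0.25393642  0.43203627 -1.06256225]
```

```bash
python3 - <<'E'
from station import arm
print(arm.finish_job())
E
```

```text
the job is handed in; nothing more can be done
None
```

The carrier is home on the stand, and I handed the job in at about 9.6 s; no verdict was reported.

**What I did:** With two fingertips I pushed the plate's -y edge about 12 mm towards +y, which also squared it to the stand. I then pushed its near edge about 20 mm towards +x until both holes dropped over the pins. After that I backed the hand off and raised it well clear. Contact forces during the pushes read under 2 N.

**Last checks, from the wrist camera:**
- **Position:** both pins show through their holes. The plate's centre measures about (5.0, 0.25) mm in the stand frame, against a target of (5, 0), with the plate square to the stand.
- **Seating:** the plate's top is 8.0 mm above the stand at both holes, which is its own thickness. It is tilted by about 0.0015 rad.
- **Bystanders:** the robot never touched the cup, carton, jar or driver. They look unmoved in the pictures, but I did not measure this.

**One disagreement:** one earlier wrist view put the stand's near edge about 2.4 mm off. I allowed for that before the final push, and the last view agreed with the plate's known size to within about 1 mm.

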